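# Pack salvaged fuel pumps into the divided crate

## Task

Two tall, slim aluminium fuel pumps stand loose on the bench beside some other fuel-system parts. Stand each of them upright on the floor of an empty cell of the divided crate, one pump to a cell, setting it down rather than dropping it, and leave the pump that is already packed standing in its cell.

Things in the scene. Friction and masses are not known exactly. Their poses are not given: they have to be found in the camera images.
- crate: blue open plastic crate, fixed to the bench, 156 x 156 mm outside, 60 mm high, all walls, dividers and the floor 4 mm thick; one cross of full-height dividers makes 2 x 2 square cells, each 72 mm wide inside. Origin: centre of the underside; x and y run along the walls, z up; the cell centres lie at x = +-38 mm, y = +-38 mm and the cell floors at z = 4 mm. It may be turned to any yaw. One cell already holds a pump, three are empty.
- pump_a: electric fuel pump: bare aluminium cylinder, 44 mm diameter, 104 mm tall, flat foot, with a black 42 mm end cap above it (to 114 mm) and an off-centre black outlet nipple (to 126 mm); 0.2 to 0.4 kg. Origin: centre of the foot; z up along the axis. Stands loose on the bench among a short 48 mm high can of the same diameter with a thin black stub, a 56 mm wide, 74 mm high dark filter can, a flat black float and a big white reservoir, none of which are wanted.
- pump_b: electric fuel pump: bare aluminium cylinder, 44 mm diameter, 104 mm tall, flat foot, with a black 42 mm end cap above it (to 114 mm) and an off-centre black outlet nipple (to 126 mm); 0.2 to 0.4 kg. Origin: centre of the foot; z up along the axis. Same as the other loose pump; also stands on the bench.
- packed_pump: electric fuel pump: bare aluminium cylinder, 44 mm diameter, 104 mm tall, flat foot, with a black 42 mm end cap above it (to 114 mm) and an off-centre black outlet nipple (to 126 mm); 0.2 to 0.4 kg. Origin: centre of the foot; z up along the axis. Already stands in one of the crate's cells and stays there.
Mind the look-alikes: they are no part of the job. What is shaped like the pump_a but orange or purple is not meant. What is shaped like the pump_b but green is not meant.

How it is judged:
At the end, for the whole second after the job is handed in: All three pumps stand at rest on the crate's floor (foot under 12 mm above its underside), upright within 9.7 degrees, axes within 62 mm of the crate's centre along both its axes and over 45 mm apart (one per cell); the packed pump within 40 mm of its start (z of each of pump_a, pump_b, packed_pump in the frame of crate below 0.012 m and angle between each of pump_a, pump_b, packed_pump's own z axis and vertical below 0.17 rad and linear speed of each of pump_a, pump_b, packed_pump below 0.03 m/s and x of pump_a in the frame of crate between -0.062 and 0.062 m and y of pump_a in the frame of crate between -0.062 and 0.062 m and x of pump_b in the frame of crate between -0.062 and 0.062 m and y of pump_b in the frame of crate between -0.062 and 0.062 m and x of packed_pump in the frame of crate between -0.062 and 0.062 m and y of packed_pump in the frame of crate between -0.062 and 0.062 m and distance of packed_pump from where it was at the start of the episode below 0.04 m and horizontal distance between pump_a and pump_b above 0.045 m and horizontal distance between each of pump_a, pump_b and packed_pump above 0.045 m); the robot touches nothing.
It fails at once if a pump is dropped: it moves faster than 0.7 m/s over or in the crate while out of the gripper (a fall of some 25 mm) ((horizontal distance between pump_a and crate below 0.11 m and linear speed of pump_a above 0.7 m/s and contact force between pump_a and the fingers below 0.05 N) or (horizontal distance between pump_b and crate below 0.11 m and linear speed of pump_b above 0.7 m/s and contact force between pump_b and the fingers below 0.05 N)).
It also fails if it takes over 64 s, if anything falls off the work surface, if the arm or the gripper's body presses on something with over 40 N, if the wrist force passes 120 N, or if a joint passes its speed limit or range.

## Robot

A 7-joint arm with a two-finger parallel gripper is mounted at the origin on the work surface. World frame = base frame: x ahead of the robot, y to its left, z up, the work surface at z = 0. Lengths are in m, angles in rad, forces in N, time in s.
With the tool pointing down it reaches from about 0.4 to 0.85 m from the base axis. Payload 4.5 kg.
Tool frame: the origin (TCP) lies midway between the tips of the shut fingers; the grasp point (between the pads) lies 19 mm behind it; z points along the fingers, y is the line along which they close (so a half turn about z gives the same grasp; the last joint's range is limited). The gripper opens to 88 mm and grips with 3 to 60 N. Pads are 18 mm wide; open, the fingers measure 123 mm over their backs; the gripper's body (75 mm by 187 mm) begins 45 mm behind the grasp point.
Start: joints at [1.209, 0.689, -0.195, 1.565, 0.157, 0.902, -0.215], TCP at [0.241, -0.577, 0.239] pointing down, gripper open.
Joint ranges: [-3.01, 3.01], [-0.46, 2.08], [-1.47, 1.51], [0.13, 2.56], [-1, 4.14], [0.04, 2.09], [-2.66, 2.66]. Speed limits (rad/s): [2.57, 2.57, 3.14, 3.14, 3.14, 3.14, 3.14].

## Interface

Orientations are given as a unit quaternion [x, y, z, w].
In Python, from plant import r gives the robot as it stands. The module is installed in compiled form; this text tells all that it offers.
- The arm moves only by the tool step_arm, never from a script. Its argument "series" is a list of rows, each a list of 7 numbers: the shift along the world's x, y, z in mm, then the turn, a rotation vector about the world's x, y, z in rad, then the closure, from 0 (fully open) to 1 (shut). A call has 1 to 20 rows; each row shifts and turns the commanded pose from where the row before left it; what a row does not reach is not made up. A row lasts 1/10 s, in which the tool goes at most 50 mm and 8.59 degrees, less where a joint would pass 70% of its speed; a pose out of reach is approached as far as the arm can. A call is refused whole if a number of a shift passes 50 or a number of a turn 0.15, either way. A call with a gripper value outside its range is refused whole. The fingers move at their own pace and stop on an object; "force" is the grip in N (left out, the last holds). Time passes only in rows, so rows that do not move let the fingers close. It gives the time, the measured TCP pose, the force, the opening and the grip force at its end, in the units of the state.
- r.get_state(): the state, without advancing time (a new reading comes with each control period).
- r.snapshot(name): name is "scene" or "top"; returns (picture, depth): 384x512x3 uint8, blue, green, red; 384x512 float32, m along the optical axis (not along the pixel's ray), 0 where there is no reading.
- r.get_calibration(name): a dict with "intrinsics" (3x3 intrinsics, pixels), "pose" (4x4, takes a point from camera to world coordinates). Camera axes: x right, y up, looking along -z (the intrinsics and any distortion apply to the point x, -y, -z); pixel columns grow to the right and rows downward; lengths in m; the calibration is good to about 2 mm. A picture is of the moment at which its call begins. get_calibration takes no time and is no camera call.
- r.finish_job(): hands the job in; it is judged then, once.
The state is a dict: "clock": time; "q": joint angles; "qd": joint speeds; "joint_torque": joint torques, N m; "tool_pos": TCP position; "eef_rot": TCP orientation; "contact_force": force on the tool from outside, world axes, zero at the start; "moment": the same for the moment, N m; "opening": opening from 0.0 (shut) to 1.0 (fully open); "finger_force": force on a finger pad.
Only numpy, scipy, OpenCV 4.12 (cv2) and the standard library are available. Lean on these libraries where they do the work, as an engineer would, in place of code of your own. Each camera call takes 0.05 s, during which the arm holds its last target. There are 200 camera calls.

## Working session

There is one attempt and no reset: what is moved stays moved. The work goes in short steps, Python scripts to look and compute and a tool call to move; the robot and the scene stay as the last step left them, time stands still between calls to the robot, and variables do not carry over. Pictures are saved under pics/ and viewed, at most 10 in all, crops included, and the job is handed in when it is done.

Besides the shell and the picture viewer there is one more tool, called after "Request:" in YAML: its name, and indented under it one key for each argument. step_arm: Moves the arm, as the interface text tells. Its arguments: {"type":"object","properties":{"series":{"type":"array"},"force":{"type":"number"}},"required":["series"]}

```bash
mkdir -p pics; cat > h.py <<'E'
import numpy as np, cv2
from plant import r
def pts(name):
    im,d=r.snapshot(name); c=r.get_calibration(name); K=np.array(c["intrinsics"]);T=np.array(c["pose"])
    v,u=np.mgrid[:384,:512]
    P=np.stack([(u-K[0,2])/K[0,0]*d,-(v-K[1,2])/K[1,1]*d,-d],-1)
    W=P@T[:3,:3].T+T[:3,3]; W[d==0]=np.nan
    return im,d,W
E
python3 - <<'E'
from h import *
for n in("top","scene"):
    im,d,W=pts(n); cv2.imwrite(f"pics/{n}0.png",im); np.savez(f"{n}0.npz",im=im,W=W)
    c=r.get_calibration(n);print(n,c, (d>0).mean())
print(r.get_state())
E
```

```text
top {'intrinsics': array([[372.06284798,   0.        , 258.35550451],
       [  0.        , 372.06284798, 191.80819265],
       [  0.        ,   0.        ,   1.        ]]), 'pose': array([[ 0.02015566,  0.99684192, -0.07681098,  0.47279603],
       [-0.99975942,  0.02076012,  0.00707897,  0.02259951],
       [ 0.00865122,  0.07664982,  0.99702054,  0.91449665],
       [ 0.        ,  0.        ,  0.        ,  1.        ]])} 0.9962565104166666
scene {'intrinsics': array([[349.5924944 ,   0.        , 253.06379029],
       [  0.        , 349.5924944 , 190.57027617],
       [  0.        ,   0.        ,   1.        ]]), 'pose': array([[ 0.40851915, -0.72169339,  0.55881192,  1.00574943],
       [ 0.91256349,  0.33530998, -0.23408352, -0.17616563],
       [-0.01843869,  0.60557895,  0.79557159,  0.66027309],
       [ 0.        ,  0.        ,  0.        ,  1.        ]])} 0.9959309895833334
{'clock': 0.1, 'q': array([ 1.20883848,  0.68987178, -0.19451068,  1.56619992,  0.15732763,
        0.90251722, -0.21508152]), 'qd': array([ 1.83560984e-05, -2.28834234e-03,  1.23948238e-03, -2.94183959e-03,
       -1.24723716e-03, -1.48027896e-03,  1.21569210e-03]), 'joint_torque': array([-3.34018689e-03, -5.28504145e+01, -1.27165888e+00, -1.53837615e+01,
       -5.26222587e-02,  2.02019452e-03,  5.22093114e-05]), 'tool_pos': array([ 0.24067881, -0.57620544,  0.23801838]), 'eef_rot': array([ 9.80475645e-01,  1.96638924e-01, -2.29632931e-04, -7.68239243e-04]), 'contact_force': array([-1.22564161, -1.16065687, -0.46073523]), 'moment': array([-0.00017625, -0.01267782, -0.04706555]), 'finger_force': 0.0, 'opening': 0.9996015220674437}
```

View pics/top0.png

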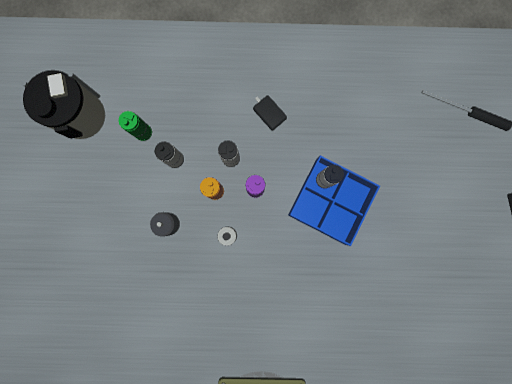

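View pics/scene0.png

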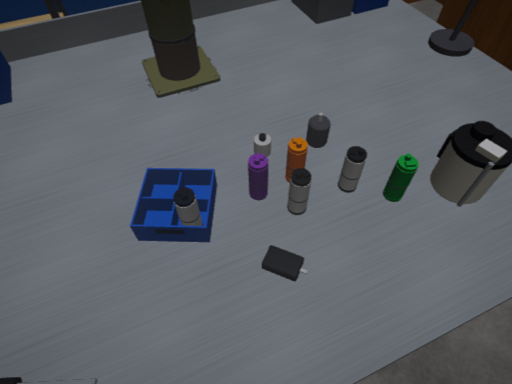

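The top view shows these candidates:
- Aluminium with a black cap: (165,150) and (228,150). These are the two wanted pumps.
- Packed pump at (334,175), inside the blue crate centred near (334,200).
- Not wanted: green (130,120), orange (210,187), purple (255,186), short can (227,236), filter (165,223), float (270,112) and reservoir (60,100).

The scene view agrees, with the pumps at (299,190) and (352,170) and the packed pump at (187,205).

```bash
python3 - <<'E'
from h import *
D=np.load("top0.npz");im,W=D["im"],D["W"]; z=W[...,2]
hsv=cv2.cvtColor(im,cv2.COLOR_BGR2HSV)
def fit(n,m,zlo,zhi):
    n_,l,s,c=cv2.connectedComponentsWithStats(m.astype(np.uint8))
    for i in range(1,n_):
        if s[i,4]>60:
            p=W[l==i]; (cx,cy),rad=cv2.minEnclosingCircle((p[:,:2]*1000).astype(np.float32)); print(n,c[i].round(),s[i,4],"circ",round(cx),round(cy),round(rad),"med",(p.mean(0)*1000).round(),"zmax",(p[:,2].max()*1000).round())
fit("z.108-.12",(z>.107)&(z<.12),0,0)
fit("z.04-.106 ",(z>.04)&(z<.085),0,0)
b=cv2.inRange(hsv,(105,120,60),(120,255,255))>0
m=b&(z>.052)&(z<.068)
q=(W[m][:,:2]*1000).astype(np.float32); (c,s,a)=cv2.minAreaRect(q);print("rim",c,s,a,np.median(z[m]))
# bbox of both
cv2.imwrite("pics/crop.png",cv2.resize(im[90:260,90:390],None,fx=2.6,fy=2.6,interpolation=cv2.INTER_CUBIC))
E
```

```text
z.108-.12 [ 74. 116.] 205 circ 710 437 58 med [693. 423. 114.] zmax 120.0
z.108-.12 [128. 120.] 251 circ 687 305 21 med [686. 304. 114.] zmax 120.0
z.108-.12 [164. 151.] 249 circ 621 225 21 med [620. 223. 114.] zmax 120.0
z.108-.12 [227. 150.] 235 circ 626 87 21 med [625.  86. 114.] zmax 120.0
z.108-.12 [333. 173.] 214 circ 577 -145 22 med [ 577. -144.  117.] zmax 120.0
z.108-.12 [255. 184.] 247 circ 552 25 21 med [551.  25. 114.] zmax 120.0
z.108-.12 [209. 186.] 242 circ 545 123 21 med [544. 123. 114.] zmax 120.0
z.04-.106  [ 87. 115.] 504 circ 718 439 65 med [708. 416.  64.] zmax 85.0
z.04-.106  [141. 130.] 140 circ 686 304 22 med [677. 292.  62.] zmax 85.0
z.04-.106  [175. 159.] 94 circ 619 222 22 med [611. 211.  63.] zmax 84.0
z.04-.106  [338. 200.] 1080 circ 524 -160 109 med [ 524. -168.   54.] zmax 64.0
z.04-.106  [323. 180.] 70 circ 575 -140 21 med [ 568. -131.   63.] zmax 84.0
z.04-.106  [163. 224.] 498 circ 461 233 28 med [461. 230.  70.] zmax 83.0
z.04-.106  [227. 236.] 274 circ 436 88 22 med [437.  88.  50.] zmax 64.0
rim (524.034423828125, -160.23904418945312) (156.3849334716797, 156.25192260742188) 63.862125396728516 0.058877362782303155
```

View pics/crop.png

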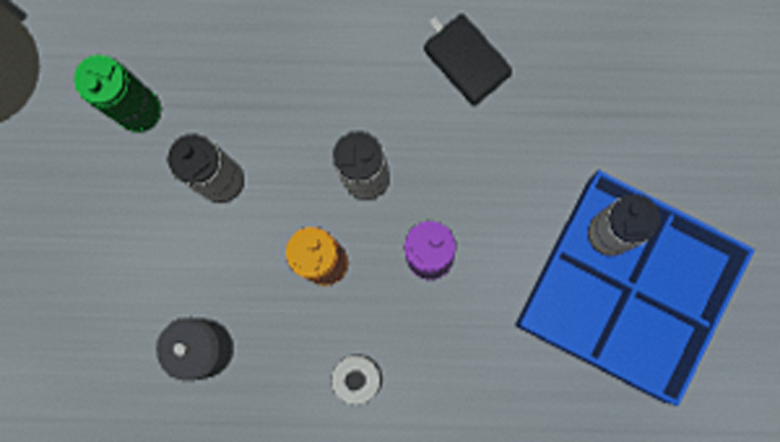

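The crop confirms the choice: the two aluminium pumps with black caps are at crop (195,155) and (358,155), and the packed one is at (633,215). The cap radius (21 mm), cap height (114 mm) and crate size (156 mm) all match the description.

- **Pumps:** (625,87) and (620,224).
- **Crate:** centre (524,-160), axis at 63.9°.
- **Target cells:** (541,-211) and (507,-109). The packed pump is at (575,-143).
- **Gripper:** the current closing line (112.7°) is roughly the crate's diagonal. It is clear of neighbours everywhere, so no turn is needed.

Request:
step_arm:
  series:
    - [21, 37, 0, 0, 0, 0, 0]
    - [21, 37, 0, 0, 0, 0, 0]
    - [21, 37, 0, 0, 0, 0, 0]
    - [21, 37, 0, 0, 0, 0, 0]
    - [21, 37, 0, 0, 0, 0, 0]
    - [21, 37, 0, 0, 0, 0, 0]
    - [21, 37, 0, 0, 0, 0, 0]
    - [21, 37, 0, 0, 0, 0, 0]
    - [21, 37, 0, 0, 0, 0, 0]
    - [21, 37, 0, 0, 0, 0, 0]
    - [21, 37, 0, 0, 0, 0, 0]
    - [21, 37, 0, 0, 0, 0, 0]
    - [21, 37, 0, 0, 0, 0, 0]
    - [21, 37, 0, 0, 0, 0, 0]
    - [21, 37, 0, 0, 0, 0, 0]
    - [21, 37, 0, 0, 0, 0, 0]
    - [21, 37, 0, 0, 0, 0, 0]
    - [21, 34, 0, 0, 0, 0, 0]
    - [0, 0, 0, 0, 0, 0, 0]
    - [0, 0, 0, 0, 0, 0, 0]
  force: 25

```text
clock: 2.1
tool_pos: [0.6186, 0.0872, 0.238]
eef_rot: [0.98, 0.198, -0.001, 0.0]
contact_force: [0.3, -0.2, 0.3]
opening: 1.002
finger_force: 0.0
```

Request:
step_arm:
  series:
    - [6, 0, -16, 0, 0, 0, 0]
    - [0, 0, -30, 0, 0, 0, 0]
    - [0, 0, -30, 0, 0, 0, 0]
    - [0, 0, -30, 0, 0, 0, 0]
    - [0, 0, -30, 0, 0, 0, 0]
    - [0, 0, -20, 0, 0, 0, 0]
    - [0, 0, -10, 0, 0, 0, 0]
    - [0, 0, 0, 0, 0, 0, 0]
    - [0, 0, 0, 0, 0, 0, 0]
    - [0, 0, 0, 0, 0, 0, 1]
    - [0, 0, 0, 0, 0, 0, 1]
    - [0, 0, 0, 0, 0, 0, 1]
    - [0, 0, 0, 0, 0, 0, 1]
    - [0, 0, 0, 0, 0, 0, 1]
    - [0, 0, 0, 0, 0, 0, 1]
    - [0, 0, 0, 0, 0, 0, 1]
    - [0, 0, 0, 0, 0, 0, 1]

```text
clock: 3.8
tool_pos: [0.625, 0.0864, 0.0728]
eef_rot: [0.98, 0.197, 0.0, -0.0]
contact_force: [-0.1, 0.7, 1.5]
opening: 0.479
finger_force: 25.0
```

Request:
step_arm:
  series:
    - [0, 0, 10, 0, 0, 0, 1]
    - [0, 0, 20, 0, 0, 0, 1]
    - [0, 0, 30, 0, 0, 0, 1]
    - [0, 0, 30, 0, 0, 0, 1]
    - [0, 0, 30, 0, 0, 0, 1]
    - [0, 0, 30, 0, 0, 0, 1]
    - [0, 0, 10, 0, 0, 0, 1]
    - [-6, -22, 0, 0, 0, 0, 1]
    - [-6, -22, 0, 0, 0, 0, 1]
    - [-6, -22, 0, 0, 0, 0, 1]
    - [-6, -22, 0, 0, 0, 0, 1]
    - [-6, -22, 0, 0, 0, 0, 1]
    - [-6, -22, 0, 0, 0, 0, 1]
    - [-6, -22, 0, 0, 0, 0, 1]
    - [-6, -22, 0, 0, 0, 0, 1]
    - [-6, -22, 0, 0, 0, 0, 1]
    - [-6, -22, 0, 0, 0, 0, 1]
    - [-6, -22, 0, 0, 0, 0, 1]
    - [-6, -22, 0, 0, 0, 0, 1]
    - [-6, -22, 0, 0, 0, 0, 1]

```text
clock: 5.8
tool_pos: [0.5458, -0.2004, 0.2318]
eef_rot: [0.98, 0.197, -0.001, -0.0]
contact_force: [-0.1, 0.2, -1.6]
opening: 0.481
finger_force: 25.0
```

```bash
python3 - <<'E'
from h import *
im,d,W=pts("scene"); cv2.imwrite("pics/s1.png",im); print(r.get_state()["tool_pos"],r.get_state()["contact_force"])
E
```

```text
[ 0.54398533 -0.20620698  0.23175061] [-0.03378313 -4.13063838 -3.0137874 ]
```

View pics/s1.png

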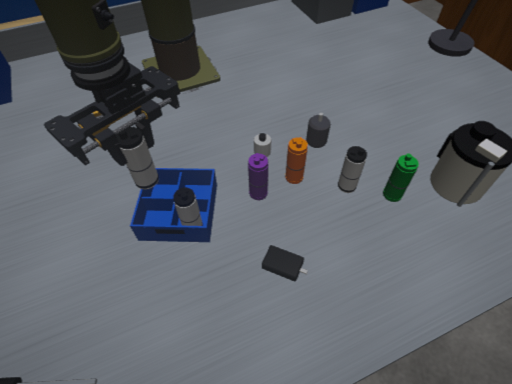

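The scene view shows the held pump at (138,160) above the empty cell, with the rest undisturbed. I'll check its tilt and foot from depth, correct, then lower it.

```bash
cat > held.py <<'E'
from h import *
def held():
    im,d,W=pts("scene"); s=r.get_state(); t=s["tool_pos"]
    g=(np.hypot(W[...,0]-t[0],W[...,1]-t[1])<.05)&(W[...,2]<t[2]-.004)&(W[...,2]>t[2]-.09)
    P=W[g]
    print("tcp",(t*1000).round(1),"zmin",np.percentile(P[:,2],1)*1000-t[2]*1000)
    for a in (-10,-30,-50,-65):
        p=P[abs(P[:,2]-t[2]-a/1000)<.008]
        if len(p)>8:
            A=np.c_[2*p[:,:2],np.ones(len(p))]; sol=np.linalg.lstsq(A,(p[:,:2]**2).sum(1),rcond=None)[0]
            # fixed radius centre
            from scipy.optimize import least_squares
            f=least_squares(lambda c:np.hypot(*(p[:,:2]-c).T)-.022,t[:2]+[-.005,.0],loss="soft_l1",f_scale=.002)
            print(a,(f.x*1000).round(1),len(p))
held()
E
python3 held.py
```

```text
tcp [ 544.5 -204.4  231.8] zmin -72.52533159309678
-10 [ 545.1 -203.3] 145
-30 [ 545.  -203.4] 156
-50 [ 544.8 -203.4] 152
-65 [ 545.  -203.5] 134
```

Request:
step_arm:
  series:
    - [-5, -9, 0, 0, 0, 0, 1]
    - [0, 0, -10, 0, 0, 0, 1]
    - [0, 0, -20, 0, 0, 0, 1]
    - [0, 0, -20, 0, 0, 0, 1]
    - [0, 0, -20, 0, 0, 0, 1]
    - [0, 0, -10, 0, 0, 0, 1]
    - [0, 0, 0, 0, 0, 0, 1]
    - [0, 0, 0, 0, 0, 0, 1]
    - [0, 0, 0, 0, 0, 0, 1]

```text
clock: 6.8
tool_pos: [0.5428, -0.2087, 0.1536]
eef_rot: [0.98, 0.197, 0.001, 0.0]
contact_force: [-0.5, -1.0, -2.8]
opening: 0.479
finger_force: 25.0
```

Request:
step_arm:
  series:
    - [-1, -2, -10, 0, 0, 0, 1]
    - [0, 0, -15, 0, 0, 0, 1]
    - [0, 0, -15, 0, 0, 0, 1]
    - [0, 0, -15, 0, 0, 0, 1]
    - [0, 0, -8, 0, 0, 0, 1]
    - [0, 0, -5, 0, 0, 0, 1]
    - [0, 0, -4, 0, 0, 0, 1]
    - [0, 0, -2, 0, 0, 0, 1]
    - [0, 0, -1, 0, 0, 0, 1]
    - [0, 0, -1, 0, 0, 0, 1]
    - [0, 0, 0, 0, 0, 0, 1]
    - [0, 0, 0, 0, 0, 0, 1]

```text
clock: 8.0
tool_pos: [0.5411, -0.2108, 0.077]
eef_rot: [0.98, 0.197, 0.0, 0.0]
contact_force: [-0.1, 0.6, -3.2]
opening: 0.48
finger_force: 25.0
```

Request:
step_arm:
  series:
    - [0, 0, -0.7, 0, 0, 0, 1]
    - [0, 0, -0.7, 0, 0, 0, 1]
    - [0, 0, 0, 0, 0, 0, 1]
    - [0, 0, 0, 0, 0, 0, 1]

```text
clock: 8.4
tool_pos: [0.5413, -0.2107, 0.0767]
eef_rot: [0.98, 0.197, 0.001, 0.0]
contact_force: [-2.7, 0.7, 8.1]
opening: 0.481
finger_force: 25.0
```

Contact: the vertical force swung from -3 to +8 N, so the foot is on the floor. I'll open and rise.

Request:
step_arm:
  series:
    - [0, 0, 0, 0, 0, 0, 0.4]
    - [0, 0, 0, 0, 0, 0, 0.3]
    - [0, 0, 0, 0, 0, 0, 0.2]
    - [0, 0, 0, 0, 0, 0, 0.1]
    - [0, 0, 0, 0, 0, 0, 0]
    - [0, 0, 0, 0, 0, 0, 0]
    - [0, 0, 0, 0, 0, 0, 0]
    - [0, 0, 10, 0, 0, 0, 0]
    - [0, 0, 20, 0, 0, 0, 0]
    - [0, 0, 30, 0, 0, 0, 0]
    - [0, 0, 30, 0, 0, 0, 0]
    - [0, 0, 30, 0, 0, 0, 0]
    - [0, 0, 30, 0, 0, 0, 0]
    - [0, 0, 10, 0, 0, 0, 0]
    - [5, 28, 0, 0, 0, 0, 0]
    - [5, 28, 0, 0, 0, 0, 0]
    - [5, 28, 0, 0, 0, 0, 0]
    - [5, 28, 0, 0, 0, 0, 0]
    - [5, 28, 0, 0, 0, 0, 0]
    - [5, 28, 0, 0, 0, 0, 0]

```text
clock: 10.4
tool_pos: [0.5706, -0.0416, 0.2349]
eef_rot: [0.98, 0.197, -0.001, -0.0]
contact_force: [1.0, 0.7, -0.1]
opening: 1.002
finger_force: 0.0
```

Request:
step_arm:
  series:
    - [5, 28, 0, 0, 0, 0, 0]
    - [5, 28, 0, 0, 0, 0, 0]
    - [5, 28, 0, 0, 0, 0, 0]
    - [5, 28, 0, 0, 0, 0, 0]
    - [5, 28, 0, 0, 0, 0, 0]
    - [5, 28, 0, 0, 0, 0, 0]
    - [5, 28, 0, 0, 0, 0, 0]
    - [5, 28, 0, 0, 0, 0, 0]
    - [5, 28, 0, 0, 0, 0, 0]
    - [4, 15, 0, 0, 0, 0, 0]
    - [0, 0, 0, 0, 0, 0, 0]
    - [0, 0, 0, 0, 0, 0, 0]

```text
clock: 11.6
tool_pos: [0.6199, 0.2226, 0.2349]
eef_rot: [0.981, 0.196, -0.001, 0.001]
contact_force: [-0.0, -0.5, -0.1]
opening: 1.002
finger_force: 0.0
```

```bash
python3 - <<'E'
from h import *
print(r.get_state()["tool_pos"])
im,d,W=pts("top"); cv2.imwrite("pics/t2.png",im)
z=W[...,2];n,l,s,c=cv2.connectedComponentsWithStats(((z>.107)&(z<.124)&(W[...,0]<.66)).astype(np.uint8))
for i in range(1,n):
    if s[i,4]>60: p=W[l==i];print(c[i].round(),cv2.minEnclosingCircle((p[:,:2]*1000).astype(np.float32)))
E
```

```text
[0.61985367 0.22259099 0.23488228]
[164. 151.] ((620.9176025390625, 224.47256469726562), 20.780988693237305)
[333. 174.] ((577.63671875, -145.5920867919922), 21.67934226989746)
[255. 184.] ((551.9221801757812, 24.40995216369629), 20.809858322143555)
[209. 186.] ((544.6804809570312, 123.34326934814453), 20.63202667236328)
[363. 190.] ((542.4142456054688, -209.70970153808594), 21.75156021118164)
```

View pics/t2.png

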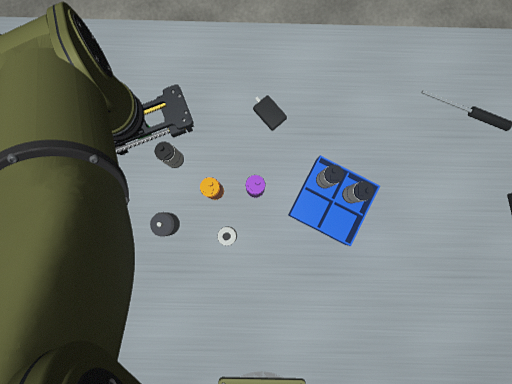

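The top view shows the first pump standing in its cell at pixel (363,190), which is (542,-210). The packed pump is unmoved at (333,174), and the gripper is above the second pump at (165,150). Descending.

Request:
step_arm:
  series:
    - [0, 1, -13, 0, 0, 0, 0]
    - [0, 0, -30, 0, 0, 0, 0]
    - [0, 0, -30, 0, 0, 0, 0]
    - [0, 0, -30, 0, 0, 0, 0]
    - [0, 0, -30, 0, 0, 0, 0]
    - [0, 0, -20, 0, 0, 0, 0]
    - [0, 0, -10, 0, 0, 0, 0]
    - [0, 0, 0, 0, 0, 0, 0]
    - [0, 0, 0, 0, 0, 0, 0]
    - [0, 0, 0, 0, 0, 0, 1]
    - [0, 0, 0, 0, 0, 0, 1]
    - [0, 0, 0, 0, 0, 0, 1]
    - [0, 0, 0, 0, 0, 0, 1]
    - [0, 0, 0, 0, 0, 0, 1]
    - [0, 0, 0, 0, 0, 0, 1]
    - [0, 0, 0, 0, 0, 0, 1]
    - [0, 0, 0, 0, 0, 0, 1]

```text
clock: 13.35
tool_pos: [0.6201, 0.2253, 0.0724]
eef_rot: [0.98, 0.197, 0.0, 0.0]
contact_force: [-0.3, -0.4, 0.9]
opening: 0.485
finger_force: 25.0
```

Request:
step_arm:
  series:
    - [0, 0, 10, 0, 0, 0, 1]
    - [0, 0, 20, 0, 0, 0, 1]
    - [0, 0, 30, 0, 0, 0, 1]
    - [0, 0, 40, 0, 0, 0, 1]
    - [0, 0, 40, 0, 0, 0, 1]
    - [0, 0, 20, 0, 0, 0, 1]
    - [-8, -24, 0, 0, 0, 0, 1]
    - [-8, -24, 0, 0, 0, 0, 1]
    - [-8, -24, 0, 0, 0, 0, 1]
    - [-8, -24, 0, 0, 0, 0, 1]
    - [-8, -24, 0, 0, 0, 0, 1]
    - [-8, -24, 0, 0, 0, 0, 1]
    - [-8, -24, 0, 0, 0, 0, 1]
    - [-8, -24, 0, 0, 0, 0, 1]
    - [-8, -24, 0, 0, 0, 0, 1]
    - [-8, -24, 0, 0, 0, 0, 1]
    - [-8, -24, 0, 0, 0, 0, 1]
    - [-8, -24, 0, 0, 0, 0, 1]
    - [-8, -24, 0, 0, 0, 0, 1]
    - [-9, -22, 0, 0, 0, 0, 1]

```text
clock: 15.35
tool_pos: [0.5063, -0.1099, 0.2327]
eef_rot: [0.981, 0.196, -0.0, 0.0]
contact_force: [-0.1, 0.1, -1.8]
opening: 0.485
finger_force: 25.0
```

Request:
step_arm:
  series:
    - [0, 0, 0, 0, 0, 0, 1]
    - [0, 0, 0, 0, 0, 0, 1]
    - [0, 0, 0, 0, 0, 0, 1]

```text
clock: 15.65
tool_pos: [0.5075, -0.1073, 0.2326]
eef_rot: [0.98, 0.197, 0.0, -0.0]
contact_force: [0.2, 0.2, -2.8]
opening: 0.481
finger_force: 25.0
```

```bash
python3 held.py
```

```text
tcp [ 507.5 -107.2  232.5] zmin -71.38706475474564
-10 [ 508.2 -104.7] 123
-30 [ 508.4 -104.6] 135
-50 [ 508.4 -104.7] 138
-65 [ 508.6 -104.5] 124
```

Request:
step_arm:
  series:
    - [-1, -3, -10, 0, 0, 0, 1]
    - [0, 0, -20, 0, 0, 0, 1]
    - [0, 0, -25, 0, 0, 0, 1]
    - [0, 0, -25, 0, 0, 0, 1]
    - [0, 0, -25, 0, 0, 0, 1]
    - [0, 0, -20, 0, 0, 0, 1]
    - [0, 0, -14, 0, 0, 0, 1]
    - [0, 0, -8, 0, 0, 0, 1]
    - [0, 0, -5, 0, 0, 0, 1]
    - [0, 0, -2, 0, 0, 0, 1]
    - [0, 0, -1, 0, 0, 0, 1]
    - [0, 0, 0, 0, 0, 0, 1]
    - [0, 0, 0, 0, 0, 0, 1]

```text
clock: 17.0
tool_pos: [0.5063, -0.1118, 0.0778]
eef_rot: [0.98, 0.197, 0.0, 0.0]
contact_force: [0.3, 0.9, -3.3]
opening: 0.483
finger_force: 25.0
```

Request:
step_arm:
  series:
    - [0, 0, -0.6, 0, 0, 0, 1]
    - [0, 0, 0, 0, 0, 0, 1]
    - [0, 0, 0, 0, 0, 0, 1]

```text
clock: 17.3
tool_pos: [0.506, -0.1117, 0.0768]
eef_rot: [0.98, 0.197, 0.0, 0.0]
contact_force: [-0.6, -0.1, -2.4]
opening: 0.482
finger_force: 25.0
```

Request:
step_arm:
  series:
    - [0, 0, -0.6, 0, 0, 0, 1]
    - [0, 0, -0.5, 0, 0, 0, 1]
    - [0, 0, 0, 0, 0, 0, 1]
    - [0, 0, 0, 0, 0, 0, 1]

```text
clock: 17.7
tool_pos: [0.5062, -0.1118, 0.0763]
eef_rot: [0.98, 0.197, 0.0, 0.0]
contact_force: [-0.9, -0.2, 5.9]
opening: 0.48
finger_force: 25.0
```

The foot is on the floor (+5.9 N). Releasing, rising and moving clear.

Request:
step_arm:
  series:
    - [0, 0, 0, 0, 0, 0, 0.4]
    - [0, 0, 0, 0, 0, 0, 0.3]
    - [0, 0, 0, 0, 0, 0, 0.2]
    - [0, 0, 0, 0, 0, 0, 0.1]
    - [0, 0, 0, 0, 0, 0, 0]
    - [0, 0, 0, 0, 0, 0, 0]
    - [0, 0, 0, 0, 0, 0, 0]
    - [0, 0, 10, 0, 0, 0, 0]
    - [0, 0, 20, 0, 0, 0, 0]
    - [0, 0, 30, 0, 0, 0, 0]
    - [0, 0, 30, 0, 0, 0, 0]
    - [0, 0, 40, 0, 0, 0, 0]
    - [0, 0, 40, 0, 0, 0, 0]
    - [0, 0, 20, 0, 0, 0, 0]
    - [-5, 30, 0, 0, 0, 0, 0]
    - [-5, 30, 0, 0, 0, 0, 0]
    - [-5, 30, 0, 0, 0, 0, 0]
    - [-5, 30, 0, 0, 0, 0, 0]
    - [-5, 30, 0, 0, 0, 0, 0]
    - [0, 30, 0, 0, 0, 0, 0]

```text
clock: 19.7
tool_pos: [0.4799, 0.0693, 0.2664]
eef_rot: [0.98, 0.197, -0.0, 0.0]
contact_force: [1.3, -0.5, -0.3]
opening: 1.001
finger_force: 0.0
```

Request:
step_arm:
  series:
    - [0, 30, 0, 0, 0, 0, 0]
    - [0, 30, 0, 0, 0, 0, 0]
    - [0, 30, 0, 0, 0, 0, 0]
    - [0, 30, 0, 0, 0, 0, 0]
    - [0, 0, 0, 0, 0, 0, 0]
    - [0, 0, 0, 0, 0, 0, 0]
    - [0, 0, 0, 0, 0, 0, 0]

```text
clock: 20.4
tool_pos: [0.4809, 0.1867, 0.2659]
eef_rot: [0.981, 0.196, -0.0, 0.001]
contact_force: [0.2, -0.3, -0.2]
opening: 1.001
finger_force: 0.0
```

```bash
python3 - <<'E'
from h import *
print(r.get_state()["tool_pos"])
im,d,W=pts("top"); cv2.imwrite("pics/t3.png",im)
z=W[...,2];n,l,s,c=cv2.connectedComponentsWithStats(((z>.107)&(z<.126)&(W[...,1]<-.05)).astype(np.uint8))
for i in range(1,n):
    if s[i,4]>60: p=W[l==i];print(c[i].round(),cv2.minEnclosingCircle((p[:,:2]*1000).astype(np.float32)),np.median(p[:,2]))
E
```

```text
[0.48093582 0.18671379 0.26588787]
[333. 174.] ((577.4768676757812, -145.41104125976562), 21.695415496826172) 0.11779798738682812
[363. 190.] ((542.3739624023438, -209.85671997070312), 21.45639991760254) 0.11774321617124078
[318. 206.] ((507.49072265625, -111.37450408935547), 21.20574188232422) 0.11792852385588898
```

View pics/t3.png

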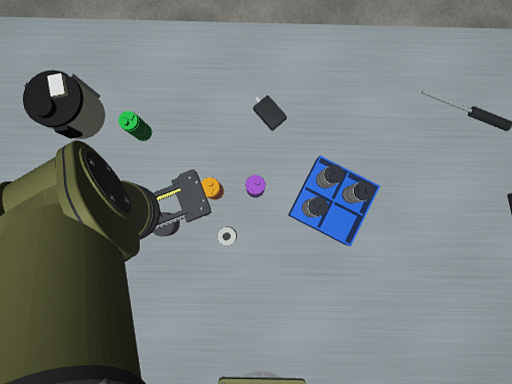

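The top view shows three pumps upright in three cells, at (333,174), (363,190) and (318,206). All caps are at 118 mm, as expected on the crate floor, and the arm is clear.

```bash
python3 -c "
from plant import r
print(r.finish_job())"
```

```text
the job is handed in; nothing more can be done
None
```

Both loose pumps were set down upright in separate empty crate cells, the packed pump was left in place, and the job was handed in at about 20 s; the hand-in gave no verdict.

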